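# Take the bottle from under the dispenser's sprung flap and put it on the balance

## Robot

A 7-joint arm with a two-finger parallel gripper is mounted at the origin on a cart in front of the work surface, level with it; the furniture and walls round the work are solid. World frame = base frame: x ahead of the robot, y to its left, z up, the work surface at z = 0. Lengths are in mm, angles in rad, forces in N, time in s.
With the tool pointing down it reaches from about 400 to 750 mm from the base axis. Payload 19.5 kg.
Tool frame: the origin (TCP) lies midway between the tips of the shut fingers; the grasp point (between the pads) lies 19 mm behind it; z points along the fingers, y is the direction in which the jaws open and shut (so a half turn about z gives the same grasp; the last joint's range is limited). The gripper opens to 85 mm and grips with 20 to 120 N. Pads are 22 mm wide; open, the fingers measure 114 mm over their backs; the gripper's body (76 mm by 85 mm) begins 54 mm behind the grasp point. The pads swing forward as they close: fully open they stand 13 mm farther back than shut.
Start: joints at [-1.328, 0.707, -0.028, 1.485, 0.022, 0.951, -0.075], TCP at [161.543, 551.814, 231.268] pointing down, gripper open.
Joint ranges: [-2.71, 2.71], [-0.32, 2.16], [-1.57, 1.52], [0, 2.45], [-1.46, 4.6], [0, 2.02], [-2.83, 2.83]. Speed limits (rad/s): [1.89, 1.89, 2.57, 2.57, 3.01, 3.01, 3.01].

## Interface

Orientations are given as [roll, pitch, yaw] about the fixed x, y, z axes, in that order (R = Rz(yaw) Ry(pitch) Rx(roll)).
In Python, from rig import env gives the robot as it stands.
- The arm moves only by the shell command python3 -m jog 'ROWS' [FORCE]. ROWS is JSON, a list that holds one entry, the list of rows, each a list of 5 numbers: the finger opening in cm, from 0 to 8.54, then the shift along the tool's x, y, z in cm, then the turn about the tool's z in degrees. In form: [[[fingers, x, y, z, roll], ...]]. A call has 1 to 10 rows; each row shifts and turns the pose as measured when the row begins, along the tool's axes as they then stand; what a row does not reach is not made up. A row lasts 1/8 s, in which the tool goes at most 62.5 mm and 10.7 degrees, less where a joint would pass 70% of its speed; a pose out of reach is approached as far as the arm can. A call is refused whole if a number of a shift passes 6.25 or a number of a turn 10.7, either way. A call with a gripper value outside its range is refused whole. The fingers move at their own pace and stop on an object; FORCE is the grip in N (left out, the last holds). Time passes only in rows, so rows that do not move let the fingers close. It gives the time, the measured TCP pose, the force and the opening at its end, in the units of the state.
- env.state(): the state, without advancing time (a new reading comes with each control period).
- env.snapshot(name): name is "scene" or "top" or "wrist"; returns a dict with "img" (400x640x3 uint8, blue, green, red), "mtx" (3x3 intrinsics, pixels), "R" (3x3) and "t" (3): a world point X has camera coordinates R X + t. Camera axes: x right, y down, z forward; pixel columns grow to the right and rows downward; lengths in mm; the calibration is good to about 2 mm. A picture is of the moment at which its call begins. There is no depth.
- env.hand_in(): hands the job in, once; it reports no verdict.
The state is a dict: "clock": time; "joint_pos": joint angles; "qd": joint speeds; "tau": joint torques, N m; "eef_pos": TCP position; "tcp_rot": TCP orientation; "ft_force": force on the tool from outside, world axes, zero at the start; "wrist_torque": the same for the moment, N m; "gripper_width": opening from 0.0 (shut) to 1.0 (fully open).
Only numpy, scipy, OpenCV 4.12 (cv2) and the standard library are available. Lean on these libraries where they do the work, as an engineer would, in place of code of your own. Each camera call takes 0.05 s, during which the arm holds its last target.

## Task

Swing the dispenser's spring-loaded flap aside, keep it open with the gripper, and lift out the small white bottle standing behind it; the flap swings shut by itself. Set the bottle down gently (never drop it), upright and near the middle of the balance's round pan, and let go. Take the bottle from the dispenser, not one of the same bottles standing on the bench.

Things in the scene. Friction and masses are not known exactly. Their poses are not given: they have to be found in the camera images.
- dispenser: Low white tray, fixed, 124 (x) by 232 mm (y), walls 30 mm high but the front one (x = -60) only 12. Origin: on the bench under the middle of the bottle pocket, a collar 6 mm high, 40 mm inside, on the 6 mm floor. z up; at yaw 0 (turned up to 0.3 rad) x points away from the robot, y to its left. Inside, free for y -84 to 76 mm; white block, 42 mm high, beyond -84.
- flap (a joint): Level aluminium flap on an upright pin at dispenser x 10, y 90 mm. 0 shut; grows to 1.3 rad as the free end swings to +x. Spring 0.05 N m shut, +0.06 per rad; shuts when let go. Shut: x -20 to 30, y -30 to 72, height 43-47 mm. Fingers spread along y, moved along +x from x = -65 to 0 with tips 20-35 mm high, push its edge aside and straddle the bottle; grip, then lift straight out.
- bottle: Small white round bottle in the dispenser, 33 mm across, 34 mm high, upper 14 mm a ribbed cap of about the same width; about 35 g. Origin: centre of its underside, z up. Grip its upper 20 mm to keep the hand above the flap. Stands loose in the pocket, underside 6 mm above the bench, top at 40 mm, hidden from above by the flap. Bottles like it on the bare bench are not to be used.
- pan (a point): Centre of the top face of the balance's round steel pan, 100 mm across, 55 mm above the bench. The balance is a low white box, 175 by 150 by 44 mm, fixed, with a dark display towards the robot. z up.

How it is judged:
By the outcome, as a careful person would: the job done as asked, in the order asked, and still so for the second after the job is handed in, with the robot touching nothing.
It also fails if it takes over 37 s, if anything falls off the work surface, if the arm or the gripper's body presses on something with over 40 N, if the wrist force passes 120 N, or if a joint passes its speed limit or range.

## Working session

There is one attempt and no reset: what is moved stays moved. The work goes in short steps, Python scripts to look and compute and a shell command to move; the robot and the scene stay as the last step left them, time stands still between calls to the robot, and variables do not carry over. Pictures are saved under pics/ and viewed, and the job is handed in when it is done.

```bash
mkdir -p pics; ls; python3 - <<'E'
from rig import env
import cv2
print(env.state())
for n in ("scene","top"):
    s=env.snapshot(n); cv2.imwrite(f"pics/{n}0.png",s["img"]); print(n,s["mtx"],s["R"],s["t"])
E
```

```text
pics
{'clock': 0.0, 'joint_pos': array([-1.32770352,  0.70708572, -0.02764274,  1.48501246,  0.0219741 ,
        0.95085398, -0.07553481]), 'qd': array([ 1.29192032e-03, -1.23387258e-03,  1.10411469e-03, -7.18833605e-05,
        2.49121802e-03,  9.00249306e-04,  2.34547500e-03]), 'tau': array([-1.26488572e-03, -8.83224750e+01,  1.23456605e+00, -2.36160493e+01,
        1.69001729e-02,  6.84664585e-03,  3.65458925e-05]), 'eef_pos': array([161.46088381, 551.5969805 , 230.83396102]), 'tcp_rot': array([-3.14053381e+00, -5.08888982e-06,  2.85676990e+00]), 'ft_force': array([ 0.43065184, -0.31239623,  0.28379733]), 'wrist_torque': array([0.00077153, 0.00114987, 0.03009842]), 'gripper_width': 1.0021097697579529}
scene [[371.64047475   0.         316.7088566 ]
 [  0.         371.64047475 196.99010807]
 [  0.           0.           1.        ]] [[ 0.72477135 -0.68894459  0.00786363]
 [-0.4157449  -0.44640894 -0.79238579]
 [ 0.5494203   0.57102925 -0.60996961]] [-367.45998531  288.5941276   577.51170026]
top [[412.97043793   0.         318.15302554]
 [  0.         412.97043793 199.80088899]
 [  0.           0.           1.        ]] [[-0.06373188 -0.99796114 -0.00343651]
 [-0.96912833  0.06271166 -0.23844818]
 [ 0.23817753 -0.01186634 -0.97114914]] [ 65.80996921 541.28521348 895.70346933]
```

View pics/scene0.png

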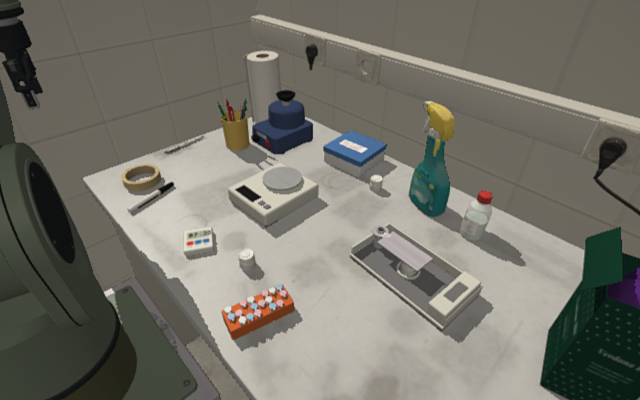

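View pics/top0.png

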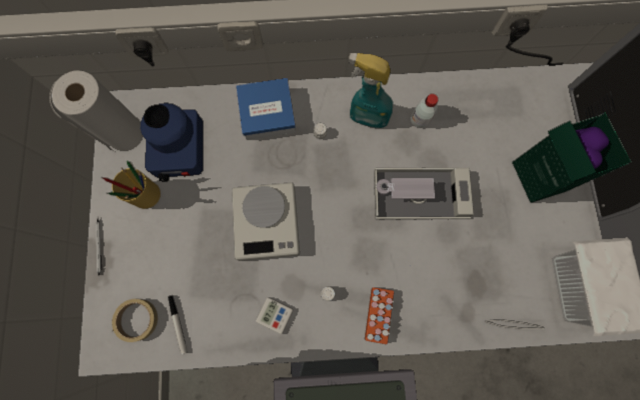

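```bash
python3 - <<'E'
import cv2
a=cv2.imread("pics/top0.png")
cv2.imwrite("pics/z1.png",cv2.resize(a[150:240,365:485],None,fx=6,fy=6,interpolation=cv2.INTER_CUBIC))
cv2.imwrite("pics/z2.png",cv2.resize(a[170:270,220:310],None,fx=6,fy=6,interpolation=cv2.INTER_CUBIC))
a=cv2.imread("pics/scene0.png")
cv2.imwrite("pics/z3.png",cv2.resize(a[215:335,340:490],None,fx=5,fy=5,interpolation=cv2.INTER_CUBIC))
E
```

```text
(no output)
```

View pics/z1.png

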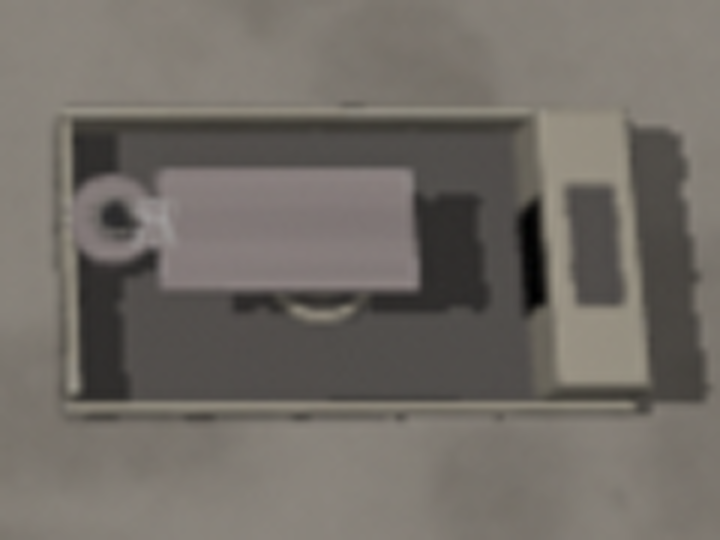

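View pics/z2.png

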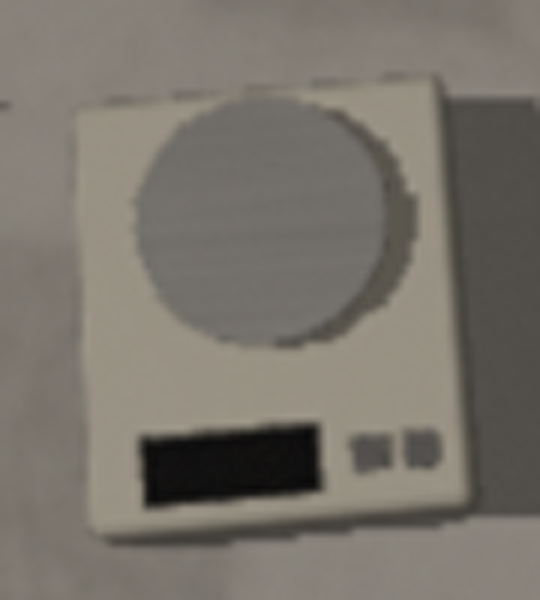

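View pics/z3.png

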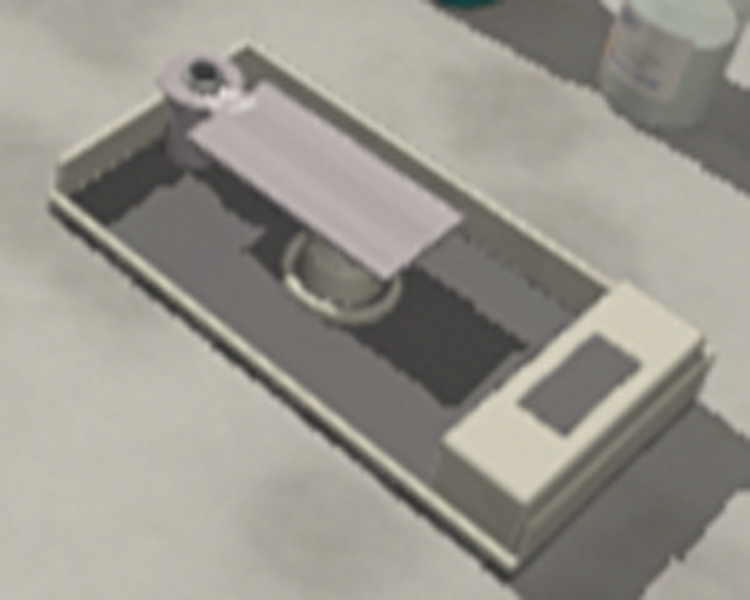

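```bash
cat > h.py <<'E'
import numpy as np,cv2
from scipy.optimize import least_squares
CAM={'top':(np.array([[412.97043793,0,318.15302554],[0,412.97043793,199.80088899],[0,0,1]]),np.array([[-0.06373188,-0.99796114,-0.00343651],[-0.96912833,0.06271166,-0.23844818],[0.23817753,-0.01186634,-0.97114914]]),np.array([65.80996921,541.28521348,895.70346933])),
'scene':(np.array([[371.64047475,0,316.7088566],[0,371.64047475,196.99010807],[0,0,1]]),np.array([[0.72477135,-0.68894459,0.00786363],[-0.4157449,-0.44640894,-0.79238579],[0.5494203,0.57102925,-0.60996961]]),np.array([-367.45998531,288.5941276,577.51170026]))}
def proj(c,X):
    K,R,t=c; p=(np.atleast_2d(X)@R.T+t)@K.T; return p[:,:2]/p[:,2:]
def back(c,uv,z):
    K,R,t=c; d=R.T@np.linalg.solve(K,[uv[0],uv[1],1]); o=-R.T@t; return o+d*(z-o[2])/d[2]
def z(x,f,o): return (np.array(x)+.5)/f-.5+np.array(o)
E
python3 - <<'E'
from h import *
F=np.array([[30,72,47],[30,-30,47],[-20,-30,47],[-20,72,47]],float)
obs={'top':z([(159,168),(412,168),(419,291),(161,291)],6,(365,150)),'scene':z([(262,83),(465,217),(387,279),(190,130)],5,(340,215))}
def W(p,X):
    c,s=np.cos(p[2]),np.sin(p[2]); X=np.atleast_2d(X).astype(float).copy()
    X[:,:2]=X[:,:2]@np.array([[c,s],[-s,c]])+p[:2]; return X
for cs in (['top'],['scene'],['top','scene']):
    r=least_squares(lambda p:np.concatenate([(proj(CAM[c],W(p,F))-obs[c]).ravel() for c in cs]),[600,-150,0])
    print(cs,r.x,np.abs(r.fun).max())
p=r.x
# check: block corners, front wall
for c in CAM: print(c,proj(CAM[c],W(p,[[-60,-84,42],[60,-84,42],[-62,108,12],[10,90,50],[-60,-124,42]])).round(1), proj(CAM[c],W(p,[[-20,0,12]])))
print('obs top block',z([(549,385),(540,108),(67,405),(110,218),(648,385)],6,(365,150)))
print('obs scene block',z([(445,440),(610,285),(52,190),(205,75),(525,500)],5,(340,215)))
u=z([(261.5,222.5)],6,(220,170))[0]; print('pan',back(CAM['top'],u,55))
print(proj(CAM['scene'],back(CAM['top'],u,55)))
b=cv2.imread('pics/scene0.png'); cv2.imwrite('pics/z4.png',cv2.resize(b[155:225,220:330],None,fx=6,fy=6,interpolation=cv2.INTER_CUBIC))
E
```

```text
['top'] [ 5.57501666e+02 -2.16801030e+02 -6.82019890e-02] 0.30454966067566147
['scene'] [ 5.56092576e+02 -2.16654189e+02 -5.56880989e-02] 0.855198372239613
['top', 'scene'] [ 5.56839867e+02 -2.16572520e+02 -6.22214940e-02] 1.117290914836758
top [[458.  215.1]
 [454.  166.7]
 [375.1 218.6]
 [383.7 185.8]
 [475.  215.1]] [[418.4740443  201.67994532]]
scene [[427.  301.4]
 [465.3 268.2]
 [349.1 252.5]
 [380.6 229. ]
 [446.4 316.5]] [[401.88128449 273.10314855]]
obs top block [[456.08333333 213.75      ]
 [454.58333333 167.58333333]
 [375.75       217.08333333]
 [382.91666667 185.91666667]
 [472.58333333 213.75      ]]
obs scene block [[428.6 302.6]
 [461.6 271.6]
 [350.  252.6]
 [380.6 229.6]
 [444.6 314.6]]
pan [538.76925893 160.59345646  55.        ]
[[281.93211463 176.77894926]]
```

View pics/z4.png

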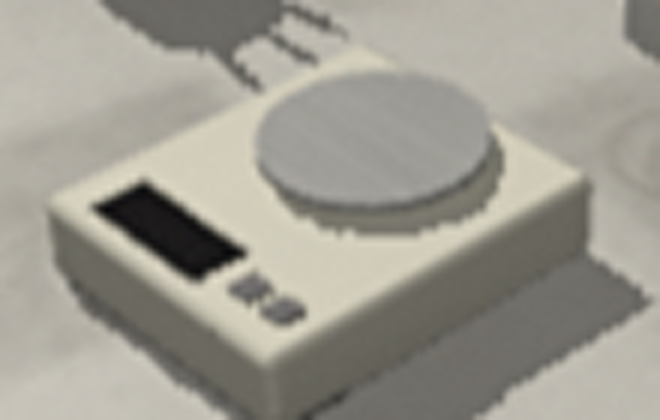

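```bash
cat >> h.py <<'E'
def go(*targets):
    from rig import env
    s=env.state(); p=np.array(s['eef_pos']); r,pi_,y=s['tcp_rot']
    print('t',round(s['clock'],2),'tcp',p.round(1),'rot',np.round(s['tcp_rot'],4),'w',round(s['gripper_width'],3),'f',np.round(s['ft_force'],1))
    from scipy.spatial.transform import Rotation as Ro
    for t in targets:
        d=np.array(t[:3])-p; q=Ro.from_euler('xyz',[r,pi_,y]).as_matrix()
        out=(q.T@d/10).round(2)
        print(t,'shift cm',out,'turn deg',round(np.degrees(-(((t[3] if len(t)>3 else y)-y+np.pi)%(2*np.pi)-np.pi)),2))
E
python3 -m jog '[[[8.5,-2.0,0,0,-6.4],[8.5,-4,0,0,-6.4],[8.5,-4,-4,0,0],[8.5,-4,-4,0,0],[8.5,-4,-4,0,0],[8.5,-4,-4,0,0],[8.5,-4,-4,0,0],[8.5,-3,-4,0,0]]]'
python3 -c "
from h import *
go((480,0,180,3.0794),(490,-212,150,3.0794))"
```

```text
clock: 1.1
eef_pos: [442.6, 281.2, 228.5]
tcp_rot: [-3.138, -0.003, 3.094]
ft_force: [1.6, -0.5, -0.5]
gripper_width: 0.993
t 1.1 tcp [442.6 281.2 228.5] rot [-3.1383e+00 -2.9000e-03  3.0943e+00] w 0.993 f [ 1.6 -0.5 -0.5]
(480, 0, 180, 3.0794) shift cm [ -5.08 -27.89   4.93] turn deg 0.85
(490, -212, 150, 3.0794) shift cm [ -7.09 -49.01   8.  ] turn deg 0.85
```

```bash

python3 -m jog '[[[8.5,-0.7,-5,0.5,0.4],[8.5,-0.7,-5.6,0.8,0.4],[8.5,-0.7,-5.6,1,0],[8.5,-0.7,-5.6,1,0],[8.5,-0.7,-5.6,1,0],[8.5,-0.7,-5.6,1,0],[8.5,-0.7,-5.6,1,0],[7.0,-0.7,-5.6,1,0],[7.0,0,-3.6,0.5,0],[7.0,0,0,0,0]]]'
python3 - <<'E'
from h import *
go((482,-212,60,3.0794),(482,-212,15,3.0794),(540,-215.5,15,3.0794))
from rig import env
for n in ("wrist","top"):
    s=env.snapshot(n); cv2.imwrite(f"pics/{n}1.png",s["img"]); 
    if n=='wrist': np.savez('w1.npz',K=s['mtx'],R=s['R'],t=s['t'])
E
```

```text
clock: 2.35
eef_pos: [468.7, -219.0, 147.4]
tcp_rot: [-3.138, -0.004, 3.074]
ft_force: [0.2, 1.6, -0.7]
gripper_width: 0.822
t 2.35 tcp [ 468.7 -219.   147.4] rot [-3.1384 -0.0044  3.074 ] w 0.822 f [ 0.2  1.6 -0.7]
(482, -212, 60, 3.0794) shift cm [-1.32  0.81  8.73] turn deg -0.31
(482, -212, 15, 3.0794) shift cm [-1.34  0.83 13.23] turn deg -0.31
(540, -215.5, 15, 3.0794) shift cm [-7.15  0.87 13.2 ] turn deg -0.31
```

View pics/wrist1.png

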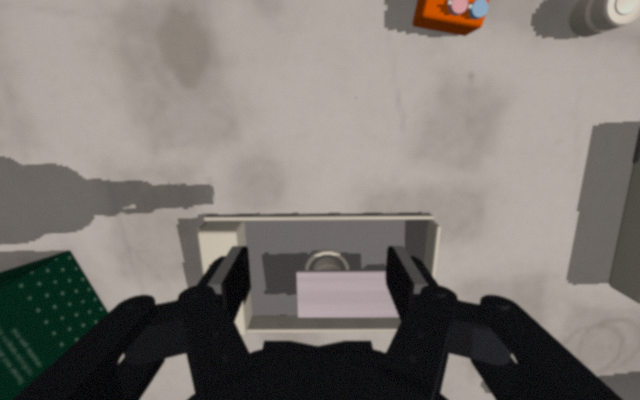

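```bash
python3 - <<'E'
from h import *
d=np.load('w1.npz'); c=(d['K'],d['R'],d['t'])
th=-.0622
def W(X,o=(556.8,-216.6)):
    X=np.array(X,float); cc,s=np.cos(th),np.sin(th); return np.c_[X[:,:2]@np.array([[cc,s],[-s,cc]])+o,X[:,2]]
print(proj(c,W([[-20,-30,47],[30,-30,47],[-23,0,12],[-16.5,0,40],[-62,-124,30],[-62,108,12]])).round(1))
a=cv2.imread('pics/wrist1.png');cv2.imwrite('pics/z5.png',cv2.resize(a[200:350,190:450],None,fx=3,fy=3,interpolation=cv2.INTER_CUBIC))
E
```

```text
[[292.8 271.9]
 [294.3 317.6]
 [324.4 251.9]
 [325.  271.3]
 [193.5 223.3]
 [432.6 215.9]]
```

View pics/z5.png

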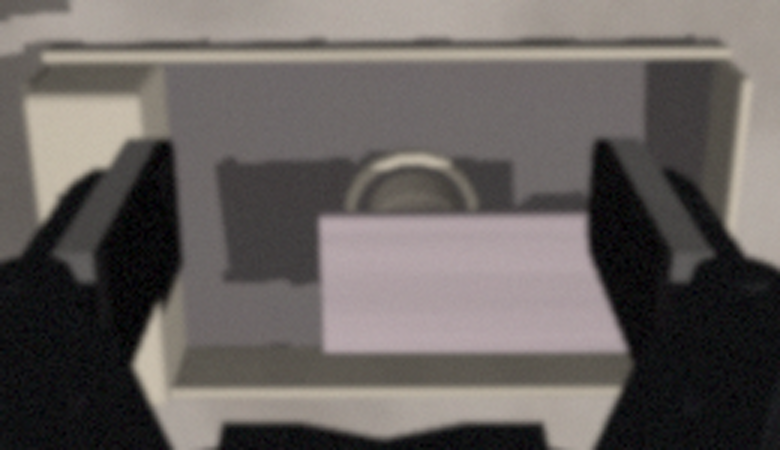

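```bash

python3 -m jog '[[[7.0,-0.5,0.4,3,-0.3],[7.0,-0.8,0.5,4,0],[7.0,0,0,2,0],[7,0,0,0,0],[7,0,0,0,0]]]'
python3 - <<'E'
from h import *
from rig import env
s=env.snapshot("wrist"); cv2.imwrite("pics/wrist2.png",s["img"]); np.savez('w1.npz',K=s['mtx'],R=s['R'],t=s['t'])
go((482,-210.5,60,3.0794))
c=(s['mtx'],s['R'],s['t'])
th=-.0622
def W(X,o=(556.8,-216.6)):
    X=np.array(X,float); cc,ss=np.cos(th),np.sin(th); return np.c_[X[:,:2]@np.array([[cc,ss],[-ss,cc]])+o,X[:,2]]
print(proj(c,W([[-20,-30,47],[30,-30,47],[-23,0,12],[-16.5,0,40],[-62,-124,30],[-62,108,12]])).round(1))
cv2.imwrite('pics/z6.png',cv2.resize(s['img'][200:400,120:520],None,fx=2,fy=2,interpolation=cv2.INTER_CUBIC))
E
```

```text
clock: 3.08
eef_pos: [485.6, -201.8, 57.6]
tcp_rot: [-3.141, -0.0, 3.091]
ft_force: [-0.6, -0.3, 0.9]
gripper_width: 0.816
t 3.12 tcp [ 485.6 -201.8   57.7] rot [-3.1407e+00 -2.0000e-04  3.0909e+00] w 0.821 f [ 0.3  0.4 -0. ]
(482, -210.5, 60, 3.0794) shift cm [ 0.32 -0.89 -0.23] turn deg 0.66
[[249.3 322.5]
 [253.4 385.3]
 [300.8 286.8]
 [298.5 320.1]
 [103.1 247. ]
 [456.1 239.2]]
```

View pics/z6.png

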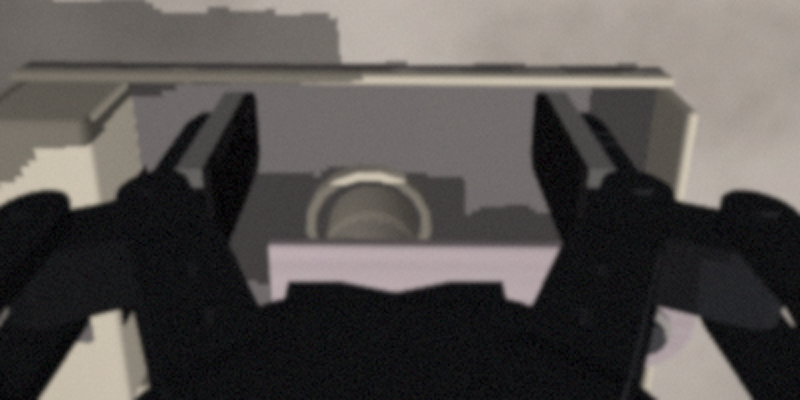

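```bash
python3 - <<'E'
from h import *
from rig import env
d=np.load('w1.npz'); c=(d['K'],d['R'],d['t'])
st=env.state()
from scipy.spatial.transform import Rotation as Ro
Q=Ro.from_euler('xyz',st['tcp_rot']).as_matrix();p=np.array(st['eef_pos'])
print(proj(c,[p+Q@[0,y,z] for z in(-13,0) for y in (-35,0,35)]).round(1)); print(d['K'], -d['R'].T@d['t'])
print('cam in tool',Q.T@(-d['R'].T@d['t']-p)); print(d['R']@Q)
for uv,z in(((304.5,305),12),((254,321.5),47)): print(back(c,uv,z))
E
```

```text
[[243.7 267.5]
 [314.8 267.5]
 [386.  267.5]
 [249.5 255.2]
 [315.  255.2]
 [380.5 255.2]]
[[294.22655856   0.         317.18826002]
 [  0.         294.22655856 200.87173671]
 [  0.           0.           1.        ]] [ 412.92371081 -196.87665391  200.0798781 ]
cam in tool [  72.87025263    1.12534301 -142.36413914]
[[-7.41111282e-05  9.99999966e-01 -2.49349086e-04]
 [-9.58134060e-01 -1.42402014e-04 -2.86319931e-01]
 [-2.86319956e-01  2.17690359e-04  9.58134038e-01]]
[ 549.4995147  -213.41673339   12.        ]
[ 534.40372027 -242.30364501   47.        ]
```

```bash

python3 -m jog '[[[7.0,0,-0.9,1.5,0.7],[7.0,0,0,2,0],[7.0,0,0,0.7,0],[7,0,0,0,0]]]'
python3 - <<'E'
from h import *
go((485,-211.3,15,3.0794),(557,-215.8,15,3.0794))
E
```

```text
clock: 3.62
eef_pos: [485.5, -213.2, 14.9]
tcp_rot: [-3.139, 0.002, 3.076]
ft_force: [0.3, -0.1, 0.6]
gripper_width: 0.818
t 3.62 tcp [ 485.5 -213.2   14.9] rot [-3.1393e+00  2.2000e-03  3.0756e+00] w 0.818 f [ 0.3 -0.1  0.6]
(485, -211.3, 15, 3.0794) shift cm [ 0.07  0.19 -0.02] turn deg -0.22
(557, -215.8, 15, 3.0794) shift cm [-7.15  0.21  0.  ] turn deg -0.22
```

```bash

python3 -m jog '[[[7.0,-0.5,0.2,0,-0.2],[7.0,-0.8,0,0,0],[7.0,-0.9,0,0,0],[7,-0.9,0,0,0],[7,-0.9,0,0,0],[7,-0.9,0,0,0],[7,0,0,0,0]]]'
python3 - <<'E'
from h import *
from rig import env
go((557,-215.8,15,3.0794))
s=env.snapshot("scene"); cv2.imwrite('pics/s3.png',cv2.resize(s['img'][170:340,300:500],None,fx=4,fy=3.5))
E
```

```text
clock: 4.5
eef_pos: [538.5, -215.2, 16.2]
tcp_rot: [-3.138, 0.003, 3.079]
ft_force: [-1.4, -1.0, 0.8]
gripper_width: 0.817
t 4.5 tcp [ 538.5 -215.2   16.2] rot [-3.1383e+00  3.0000e-03  3.0788e+00] w 0.817 f [-1.4 -1.   0.8]
(557, -215.8, 15, 3.0794) shift cm [-1.85  0.06  0.13] turn deg -0.03
```

View pics/s3.png

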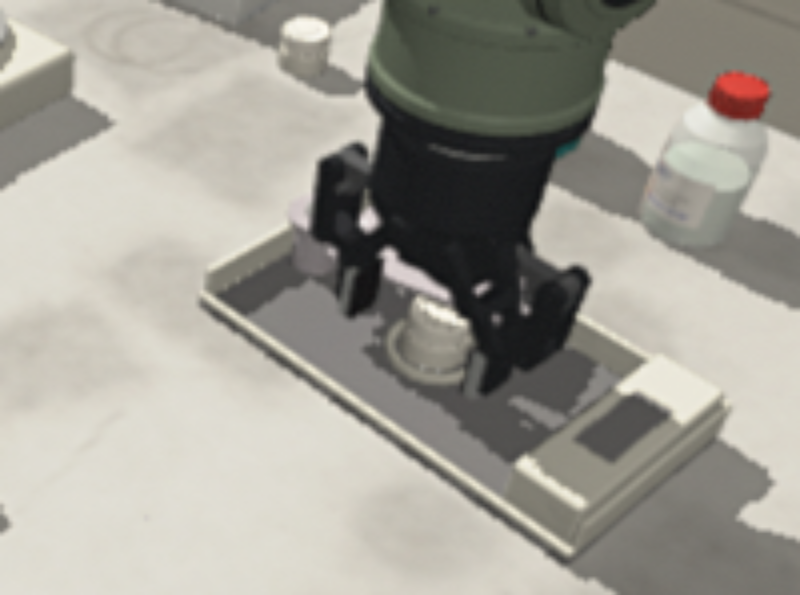

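The flap is being pushed back and the white cap shows between the fingers, at about (440,315) in the crop. I'll go on to the bottle.

```bash

python3 -m jog '[[[7.0,-0.8,0,0.1,0],[7.0,-0.8,0,0.1,0],[7.0,-0.2,0,0,0],[7,0,0,0,0]]]'
python3 - <<'E'
from h import *
from rig import env
go((557,-215.8,15,3.0794))
s=env.snapshot("wrist"); cv2.imwrite('pics/w4.png',cv2.resize(s['img'][150:400,160:480],None,fx=2.4,fy=2.4))
E
```

```text
clock: 5.05
eef_pos: [556.5, -217.8, 14.4]
tcp_rot: [-3.136, 0.002, 3.078]
ft_force: [-1.7, -1.6, 1.9]
gripper_width: 0.822
t 5.05 tcp [ 556.5 -217.8   14.4] rot [-3.1364e+00  1.9000e-03  3.0777e+00] w 0.822 f [-1.7 -1.6  1.9]
(557, -215.8, 15, 3.0794) shift cm [-0.03  0.21 -0.06] turn deg -0.1
```

View pics/w4.png

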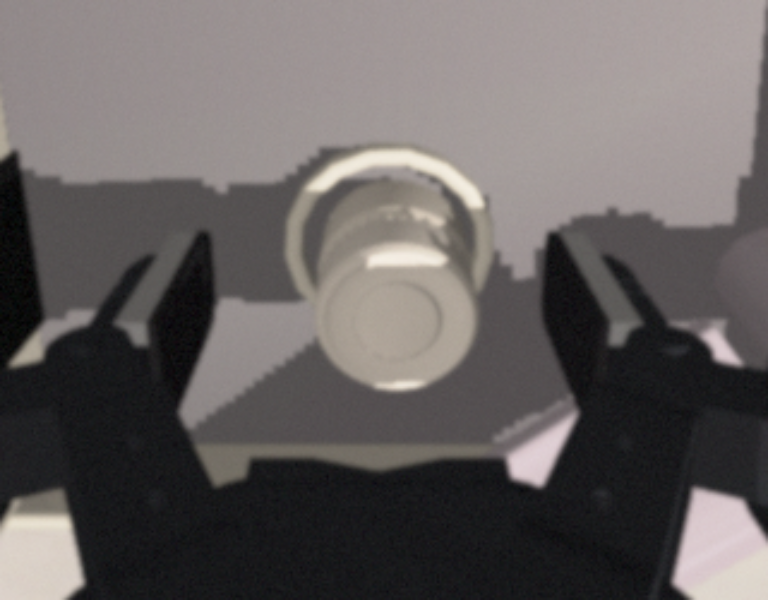

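```bash
python3 - <<'E'
from h import *
from rig import env
s=env.snapshot("wrist"); c=(s['mtx'],s['R'],s['t'])
b=back(c,(325,283.3),40); print(b)
go((b[0],b[1]-1,15,3.0794))
E
```

```text
[ 557.67776088 -213.14060527   40.        ]
t 5.15 tcp [ 556.4 -217.8   14.4] rot [-3.1365e+00  1.7000e-03  3.0778e+00] w 0.819 f [-1.2 -3.2  2.1]
(np.float64(557.6777608758371), np.float64(-214.1406052684813), 15, 3.0794) shift cm [-0.11  0.37 -0.06] turn deg -0.09
```

```bash

python3 -m jog '[[[7.0,-0.1,0.35,-0.05,-0.1],[7.0,0,0,0,0],[5.5,0,0,0,0],[4.5,0,0,0,0],[3.6,0,0,0,0],[2.5,0,0,0,0],[2.5,0,0,0,0],[2.5,0,0,0,0]]]' 30
python3 - <<'E'
from h import *
from rig import env
go((557,-215.8,15,3.0794))
s=env.snapshot("wrist"); cv2.imwrite('pics/w5.png',cv2.resize(s['img'][150:400,160:480],None,fx=2.4,fy=2.4))
E
```

```text
clock: 6.15
eef_pos: [556.8, -215.4, 15.0]
tcp_rot: [-3.135, 0.001, 3.079]
ft_force: [-2.4, -0.3, 1.2]
gripper_width: 0.369
t 6.15 tcp [ 556.8 -215.4   15. ] rot [-3.1348e+00  8.0000e-04  3.0788e+00] w 0.369 f [-2.4 -0.3  1.2]
(557, -215.8, 15, 3.0794) shift cm [-0.02 -0.04  0.01] turn deg -0.04
```

View pics/w5.png

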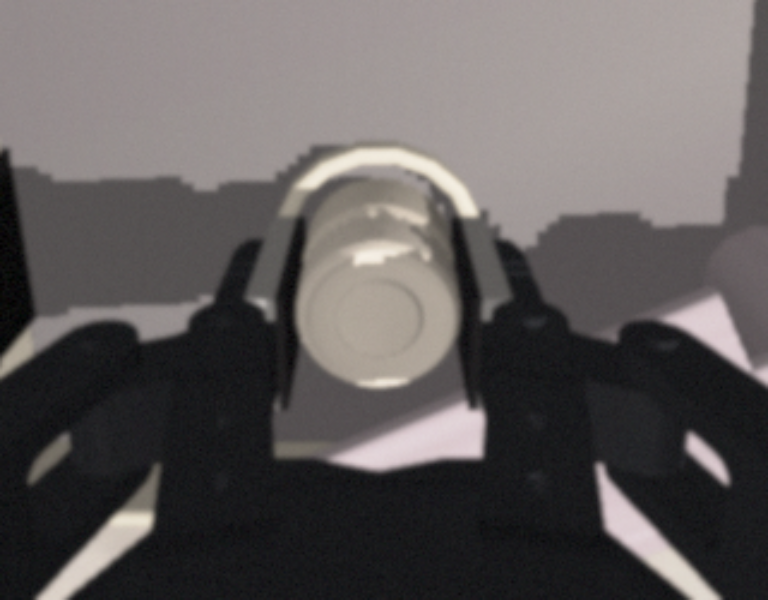

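```bash

python3 -m jog '[[[2.5,0,0,0,0],[2.5,0,0,-0.5,0],[2.5,0,0,-1,0],[2.5,0,0,-1.5,0],[2.5,0,0,-2,0],[2.5,0,0,-2.5,0],[2.5,0,0,-2.5,0],[2.5,0,0,-2,0],[2.5,0,0,0,0]]]'
python3 - <<'E'
from h import *
from rig import env
go((537.5,160.5,64,3.0794))
s=env.snapshot("wrist"); cv2.imwrite('pics/w6.png',s['img'])
s=env.snapshot("scene"); cv2.imwrite('pics/s6.png',cv2.resize(s['img'][120:340,300:500],None,fx=3.5,fy=2.7))
E
```

```text
clock: 7.32
eef_pos: [558.2, -214.1, 145.5]
tcp_rot: [-3.135, 0.007, 3.079]
ft_force: [0.1, 0.3, -0.3]
gripper_width: 0.369
t 7.33 tcp [ 558.2 -214.1  145.5] rot [-3.1346  0.0072  3.0794] w 0.369 f [ 0.1  0.3 -0.3]
(537.5, 160.5, 64, 3.0794) shift cm [ 4.46 37.31  7.85] turn deg 0.0
```

View pics/w6.png

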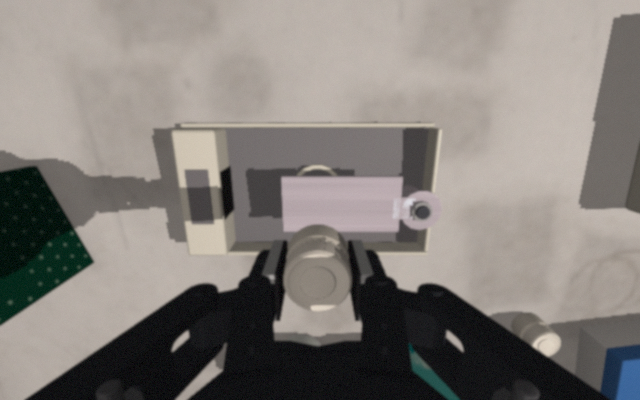

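View pics/s6.png

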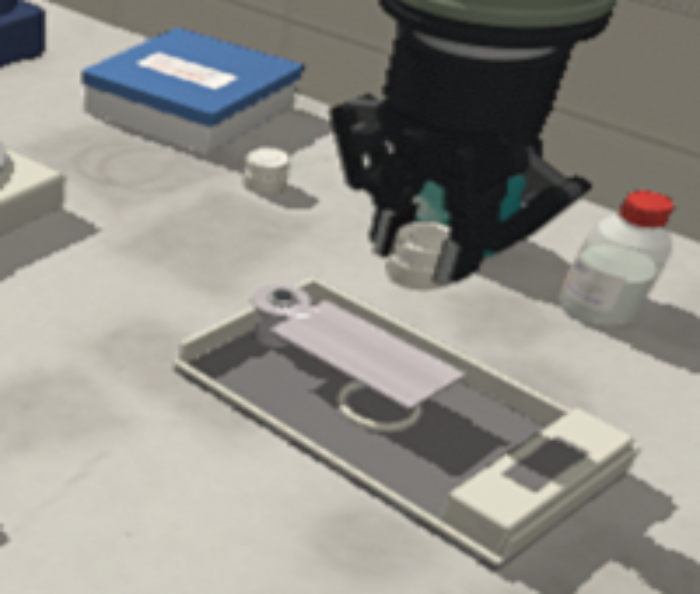

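The pocket is empty, the flap is shut again, and the bottle is held upright. Next is the balance.

```bash

python3 -m jog '[[[2.5,0.4,2,0,0],[2.5,0.6,4,0,0],[2.5,0.6,5,0,0],[2.5,0.6,5,0,0],[2.5,0.6,5,0,0],[2.5,0.6,5,0,0],[2.5,0.6,4.5,0,0],[2.5,0,3,0,0],[2.5,0,1,0,0],[2.5,0,0,0,0]]]'
python3 - <<'E'
from h import *
from rig import env
go((537.5,160.5,85,3.0794))
s=env.snapshot("top"); cv2.imwrite('pics/t7.png',cv2.resize(s['img'][120:300,180:380],None,fx=3.5,fy=3))
E
```

```text
clock: 8.68
eef_pos: [535.3, 142.8, 134.5]
tcp_rot: [-3.134, -0.005, 3.078]
ft_force: [0.0, -1.1, -0.6]
gripper_width: 0.37
t 8.68 tcp [535.3 142.8 134.5] rot [-3.1343 -0.0046  3.0783] w 0.37 f [ 0.  -1.1 -0.6]
(537.5, 160.5, 85, 3.0794) shift cm [-0.13  1.82  4.94] turn deg -0.06
```

View pics/t7.png

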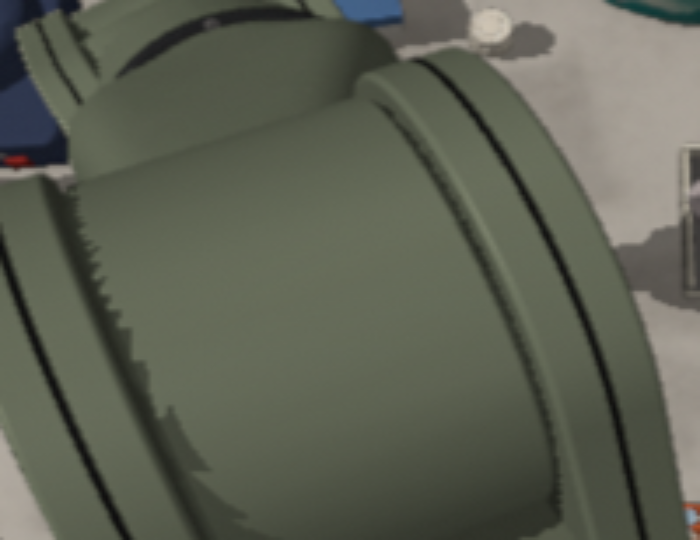

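```bash

python3 -m jog '[[[2.5,-0.1,1,1,-0.1],[2.5,0,0.8,1.2,0],[2.5,0,0,1.2,0],[2.5,0,0,0.8,0],[2.5,0,0,0,0]]]'
python3 - <<'E'
from h import *
from rig import env
go((537.5,160.5,66,3.0794))
for n in("wrist","scene"):
  s=env.snapshot(n); a=s['img'] if n=='wrist' else cv2.resize(s['img'][100:240,200:360],None,fx=4,fy=4); cv2.imwrite(f'pics/{n}8.png',a)
E
```

```text
clock: 9.35
eef_pos: [537.4, 157.9, 88.4]
tcp_rot: [-3.132, -0.006, 3.076]
ft_force: [0.3, 0.3, -0.5]
gripper_width: 0.371
t 9.35 tcp [537.4 157.9  88.4] rot [-3.1325 -0.006   3.076 ] w 0.371 f [ 0.3  0.3 -0.5]
(537.5, 160.5, 66, 3.0794) shift cm [-0.01  0.28  2.24] turn deg -0.19
```

View pics/wrist8.png

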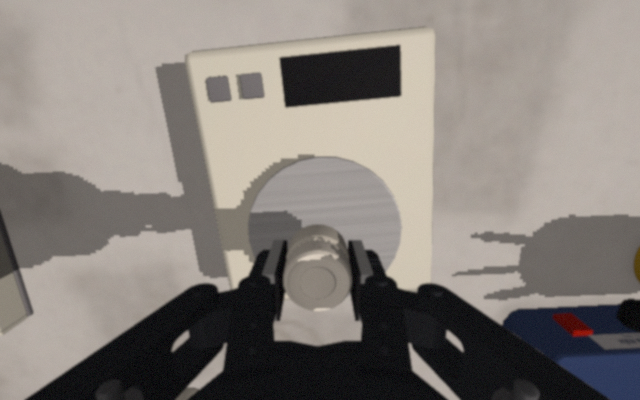

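View pics/scene8.png

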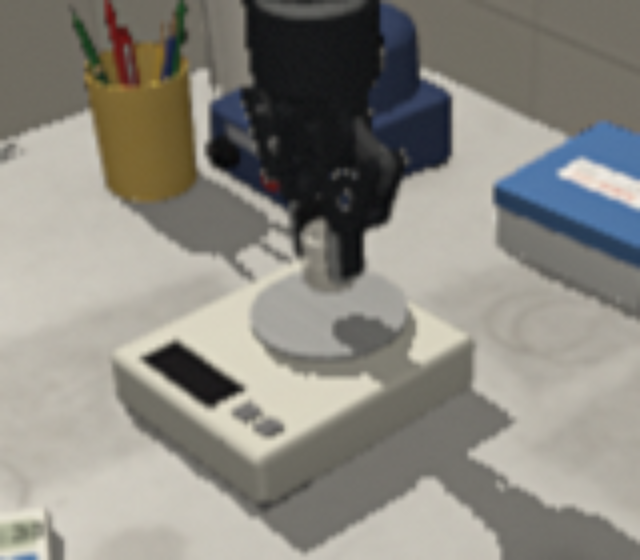

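```bash

python3 -m jog '[[[2.5,0,0.3,0.6,-0.2],[2.5,0,0.05,0.6,0],[2.5,0,0,0.4,0],[2.5,0,0,0.2,0],[2.5,0,0,0,0]]]'
python3 - <<'E'
from h import *
from rig import env
go((537.5,160.5,64,3.0794))
s=env.snapshot('scene'); cv2.imwrite('pics/s9.png',cv2.resize(s['img'][140:200,250:320],None,fx=9,fy=9,interpolation=cv2.INTER_CUBIC))
E
```

```text
clock: 10.07
eef_pos: [538.2, 161.6, 70.4]
tcp_rot: [-3.133, -0.004, 3.08]
ft_force: [-0.6, 0.2, -0.8]
gripper_width: 0.371
t 10.07 tcp [538.2 161.6  70.4] rot [-3.1332 -0.0041  3.0796] w 0.371 f [-0.6  0.2 -0.8]
(537.5, 160.5, 64, 3.0794) shift cm [ 0.06 -0.11  0.64] turn deg 0.01
```

View pics/s9.png

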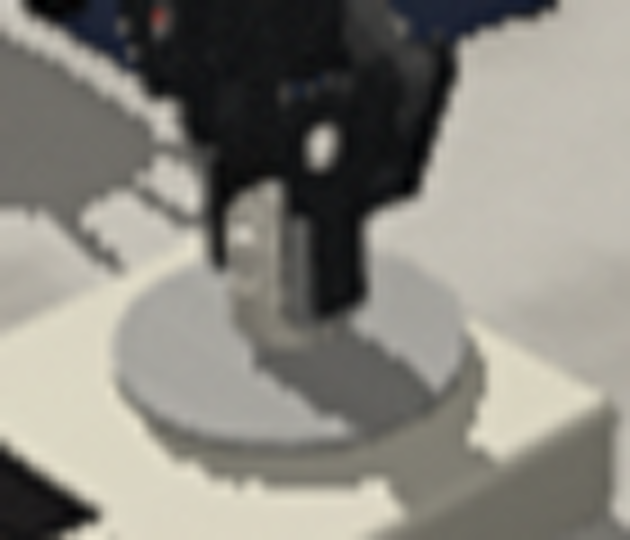

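```bash

python3 -m jog '[[[2.5,0.05,-0.05,0.15,0],[2.5,0,0,0.15,0],[2.5,0,0,0.1,0],[2.5,0,0,0,0]]]'; python3 -m jog '[[[2.5,0,0,0.1,0],[2.5,0,0,0,0]]]'; python3 -m jog '[[[2.5,0,0,0.1,0],[2.5,0,0,0,0]]]'
```

```text
clock: 10.62
eef_pos: [537.7, 161.1, 66.5]
tcp_rot: [-3.133, -0.004, 3.079]
ft_force: [0.7, -0.5, -0.2]
gripper_width: 0.365
clock: 10.88
eef_pos: [537.8, 161.1, 65.4]
tcp_rot: [-3.134, -0.004, 3.079]
ft_force: [0.6, 0.6, -0.4]
gripper_width: 0.37
clock: 11.12
eef_pos: [537.8, 161.1, 64.4]
tcp_rot: [-3.133, -0.004, 3.079]
ft_force: [1.0, -0.6, 0.0]
gripper_width: 0.374
```

```bash

python3 -m jog '[[[2.5,0,0,0.06,0],[2.5,0,0,0,0]]]'; python3 -m jog '[[[2.5,0,0,0.06,0],[2.5,0,0,0,0]]]'
```

```text
clock: 11.38
eef_pos: [537.8, 161.1, 64.1]
tcp_rot: [-3.134, -0.003, 3.079]
ft_force: [-0.0, 0.1, 1.0]
gripper_width: 0.372
clock: 11.62
eef_pos: [537.8, 161.1, 64.1]
tcp_rot: [-3.134, -0.003, 3.079]
ft_force: [-0.2, -0.9, -0.4]
gripper_width: 0.373
```

```bash

python3 -m jog '[[[2.5,0,0,0.1,0],[2.5,0,0,0,0]]]'; python3 -m jog '[[[2.5,0,0,0.1,0]]]'
python3 - <<'E'
from rig import env
import cv2
print(env.state()['ft_force'],env.state()['eef_pos'])
s=env.snapshot('scene'); cv2.imwrite('pics/s10.png',cv2.resize(s['img'][140:200,250:320],None,fx=9,fy=9,interpolation=cv2.INTER_CUBIC))
E
```

```text
clock: 11.88
eef_pos: [537.8, 161.1, 64.1]
tcp_rot: [-3.134, -0.002, 3.079]
ft_force: [0.2, -0.1, 0.6]
gripper_width: 0.369
clock: 12.0
eef_pos: [537.9, 161.1, 63.9]
tcp_rot: [-3.134, -0.002, 3.079]
ft_force: [-8.0, -2.6, 30.4]
gripper_width: 0.374
[-8.02284257 -2.63471392 30.37261325] [537.94552318 161.09388055  63.85671392]
```

View pics/s10.png

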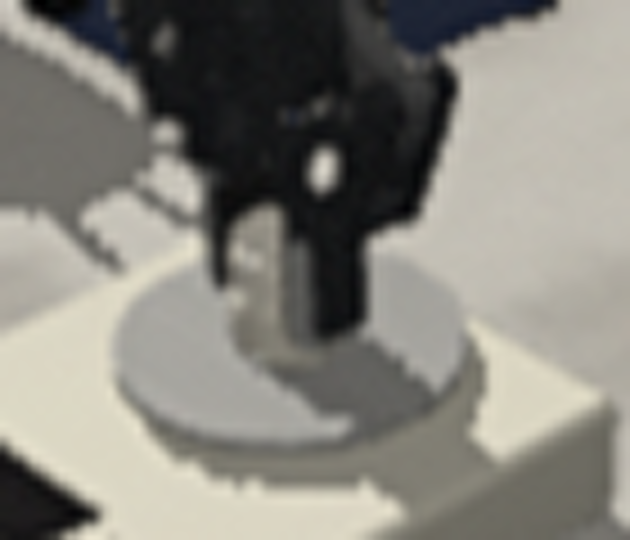

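```bash

python3 -m jog '[[[2.5,0,0,0,0],[2.5,0,0,0,0],[3.3,0,0,0,0],[3.6,0,0,0,0],[4.2,0,0,0,0],[5.5,0,0,0,0],[5.5,0,0,0,0]]]'
python3 - <<'E'
from rig import env
import cv2
s=env.snapshot('wrist'); cv2.imwrite('pics/w11.png',s['img'])
E
```

```text
clock: 12.92
eef_pos: [537.9, 161.1, 63.6]
tcp_rot: [-3.134, -0.002, 3.079]
ft_force: [0.3, 0.5, -0.2]
gripper_width: 0.645
```

View pics/w11.png

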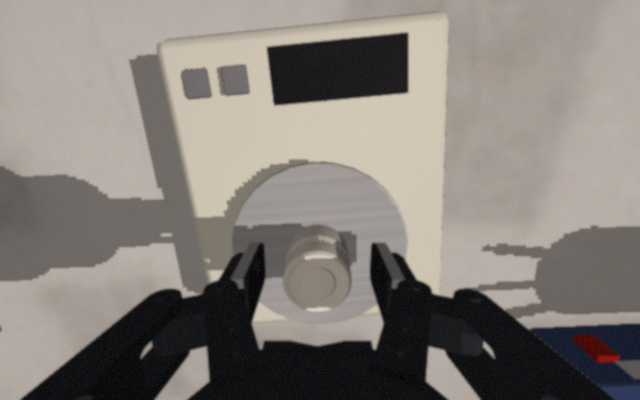

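The bottle stands free, with pads about 10 mm clear on both sides. I'll go straight up.

```bash

python3 -m jog '[[[5.5,0,0,-0.5,0],[5.5,0,0,-1,0],[5.5,0,0,-2,0],[5.5,0,0,-3,0],[5.5,0,0,-4,0],[5.5,0,0,-4,0],[5.5,0,0,-2,0],[5.5,0,0,0,0]]]'
python3 - <<'E'
from h import *
from rig import env
st=env.state();print(st['clock'],st['eef_pos'],st['ft_force'])
s=env.snapshot('wrist'); cv2.imwrite('pics/w12.png',s['img']); c=(s['mtx'],s['R'],s['t'])
print(proj(c,[[537.5,160.5,55],[538,161,89]]))
s=env.snapshot('scene'); cv2.imwrite('pics/s12.png',cv2.resize(s['img'][110:220,210:330],None,fx=5,fy=5,interpolation=cv2.INTER_CUBIC))
E
```

```text
clock: 13.98
eef_pos: [538.0, 162.5, 238.7]
tcp_rot: [-3.135, 0.001, 3.08]
ft_force: [0.0, -0.3, -0.7]
gripper_width: 0.646
13.975 [538.00820339 162.46239647 238.66704136] [ 0.02597718 -0.29737656 -0.69250147]
[[315.50895235 179.63527711]
 [315.63660472 187.33080173]]
```

View pics/w12.png

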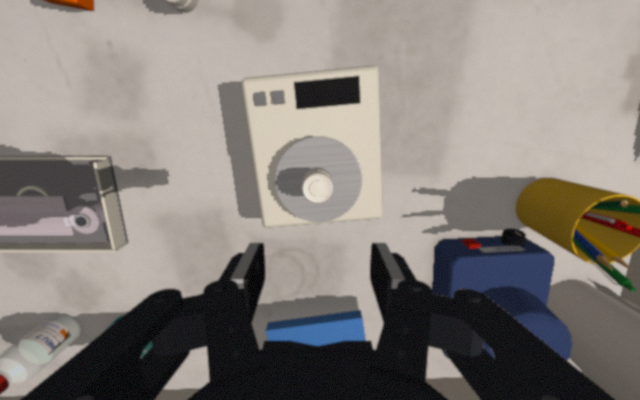

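View pics/s12.png

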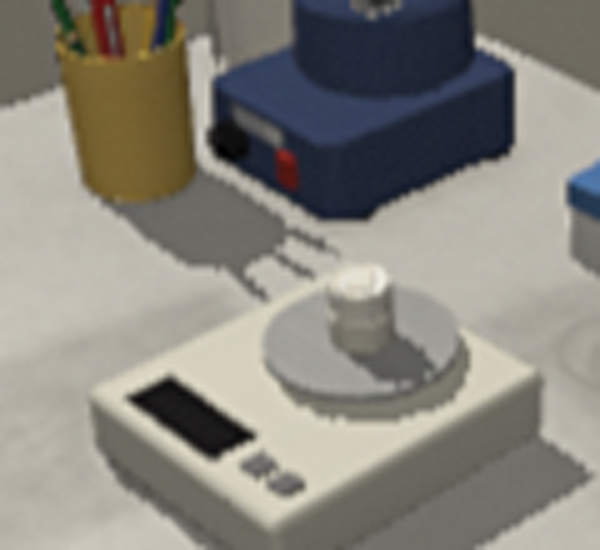

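The bottle stands upright at the pan's centre: bottle top at (317,187) and pan centre at (317,179) in the wrist view, which is the expected parallax. The flap is shut and the arm touches nothing.

```bash
python3 -c "
from rig import env
print(env.hand_in())"
```

```text
the job is handed in; nothing more can be done
None
```

The bottle from the dispenser now stands upright near the middle of the balance pan, released, and the job was handed in about 14 s into the 37 s allowed. I pushed the flap aside with the open fingers, gripped the bottle by its upper part, lifted it straight out and lowered it onto the pan in small steps.

- **Placing:** the last wrist picture puts the bottle within a couple of millimetres of the pan centre. The scene picture shows it upright.
- **Flap and arm:** the flap was seen shut again over an empty pocket. The arm ended 240 mm up, with no force on it.
- **Force:** the highest reading I saw was about 30 N at the wrist. It came when I pressed slightly too far while confirming that the bottle had touched the pan, and it was gone before I opened the fingers.
- **Disagreement:** the wrist camera and the fixed cameras differed by about 3 mm in y on the dispenser. I went with the wrist view of the bottle between the fingers for the grasp.

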